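# Stow the hand rake and click the rain guard shut

### The job

Put the small hand rake, which lies loose on the shelf, into the open well of the tool tray. Then push the tray's sliding rain guard shut over it until its latch catches with a click and holds it shut; do this slowly and gently, without ramming it against its stop, and leave the other things on the shelf where they are.

Things in the scene. Friction and masses are not known exactly. Their poses are not given: they have to be found in the camera images.
- tool_tray: Grey tool tray fixed to the shelf, 244 (x) by 300 mm (y); origin under the middle, z up, +y is the way its clear guard slides shut on two rails (tops 67 mm high). Its -y half is a closed deck 50 mm high where the open guard is parked; its +y half is an open well. A black latch case (x 122 to 158, y 68 to 175, 76 mm high) stands on its +x side; a bar on the guard runs into it
- well (a point): Middle of the well's floor, 6 mm above the shelf; axes as the tray's. The well is 220 mm along x (mouth 208 between the rail lips) and y from -62 to +62 mm about this point; walls 54 mm, lips 67 mm above the shelf. The rake goes here, flat, its length along x, either way round
- guard (a joint): Travel of the guard, m: 0 open (starts at 0 to 0.012), growing towards shut. Free (about 1 N) until a seal spring meets it 42 mm before latching (2 N rising to 8); near the end the latch adds about 5 N (12 to 15 N in all), then drops in with a sudden fall in force. It latches somewhere from 0.128 to 0.160, unseen: feel for it. Let go too early, it springs back some 42 mm; latched, it stays
- fin (a point): Middle of the black upright grip fin on the guard: 60 mm along the tray's x, 12 mm along its y, 40 mm tall (20 mm above and below this point); the guard's clear plate (218 by 156 mm) lies at its foot, 61 mm above the shelf, and ends 18 mm behind the fin's middle. Push the fin's -y face towards the tray's +y
- buffer (a joint): Compression, m, of a rubber stop in the latch case that the guard meets about 1.5 mm past its latched position; 0 until then. It is stiff (8 N per mm): at 0.002, about 24 N on the guard, the guard is being rammed
- rake_mid (a point): Middle of the hand rake (its centre of mass), 11 mm above what it lies on: a round wooden handle of 22 mm diameter along the rake's x, from 85 mm behind this point to 25 mm ahead of it, then a steel neck and a flat head with five tines, 58 mm wide, ending 83 mm ahead. It lies flat, z up, and can be gripped across the handle at this point
- pot_a: White ceramic pot, 100 mm wide, 95 mm tall; origin under its centre; leave alone
- pot_b: White ceramic pot, 90 mm wide, 80 mm tall; origin under its centre; leave alone
- pot_c: White ceramic pot, 104 mm wide, 105 mm tall; origin under its centre; leave alone
- trowel: Red plastic trowel lying along its x, 275 mm long, 75 mm wide, 26 mm tall; origin under its middle; leave alone
- scoop: Clear plastic scoop, 165 mm long along its x, 60 mm wide, 35 mm tall; origin under the back of its bowl; leave alone
- peg_holder: Open steel holder with clothes pegs, 75 by 130 mm, 100 mm tall with the pegs; origin under its centre; leave alone
- feed_jar: Glass jar, 70 mm wide, 100 mm tall; origin under its centre; leave alone
Things that resemble listed ones, but are neither listed nor needed, are in the scene too. Several things look just like the part that bears rake_mid: the one meant starts farthest to the robot's right.

How it is judged:
On the way, in this order (a step that is already met when the one before it is completed fails the run):
1. the rake lies in the well of the tray, the guard not yet shut over it (x of rake_mid in the frame of well between -0.04 and 0.04 m and y of rake_mid in the frame of well between -0.055 and 0.055 m and z of rake_mid in the frame of well below 0.025 m and value of joint guard below 0.115 m), for 0.2 s.
2. the guard is slid shut (value of joint guard above 0.123 m), for 0.2 s.
At the end, for the whole second after the job is handed in: The guard stays at more than 0.123 m by itself, at rest (below 10 mm/s), which only the caught latch can do; the rake lies in the well under it, its middle within 40 mm (x) and 55 mm (y) of the well's middle and less than 25 mm above the well's floor (value of joint guard above 0.123 m and velocity of joint guard between -0.01 and 0.01 m/s and x of rake_mid in the frame of well between -0.04 and 0.04 m and y of rake_mid in the frame of well between -0.055 and 0.055 m and z of rake_mid in the frame of well below 0.025 m); the robot touches nothing.
It fails at once if the guard is rammed: its rubber stop is pressed in by more than 2 mm (about 24 N) (value of joint buffer above 0.002 m).
It fails at once if a bystander is moved by more than 30 mm (distance of any of pot_a, pot_b, pot_c, trowel, scoop, peg_holder, feed_jar from where it was at the start of the episode above 0.03 m).
It also fails if it takes over 72 s, if anything falls off the work surface, if the arm or the gripper's body presses on something with over 40 N, if the wrist force passes 120 N, or if a joint passes its speed limit or range.

### The arm

A 6-joint arm with a two-finger parallel gripper is mounted at the origin on the work surface. World frame = base frame: x ahead of the robot, y to its left, z up, the work surface at z = 0. Lengths are in m, angles in rad, forces in N, time in s.
With the tool pointing down it reaches from about 0.35 to 0.775 m from the base axis. Payload 7.3 kg.
Tool frame: the origin (TCP) lies on the centre line of the jaws, within the pads' length; the fingertips stand 25 mm ahead of it and the grasp point (between the pads) lies 6 mm ahead of it; y points along the fingers, z is the direction in which the jaws open and shut, and the axes are right-handed (so a half turn about y gives the same grasp; the last joint's range is limited). The gripper opens to 92 mm and grips with 3 to 60 N. Pads are 19 mm wide; open, the fingers measure 130 mm over their backs; the gripper's body (75 mm by 190 mm) begins 47 mm behind the grasp point.
Start: joints at [1.057, 0.342, 1.524, -0, 1.275, -0.146], TCP at [0.189, 0.49, 0.229] pointing down, gripper open.
Joint ranges: [-2.53, 2.53], [-0.77, 2.02], [0.04, 2.7], [-1, 4.14], [0.28, 2.66], [-3.11, 3.11]. Speed limits (rad/s): [2.57, 2.57, 3.14, 3.14, 3.14, 3.14].

### API

Orientations are given as a rotation vector (axis times angle).
In Python, from bench import bot, cams gives the robot as it stands. The module is installed in compiled form; this text tells all that it offers.
- The arm moves only by the tool play_rows, never from a script. Its argument "series" is a list of rows, each a list of 6 numbers: the shift along the tool's x, y, z in cm, then the turn, a rotation vector about the tool's x, y, z in degrees. In form: [[tx, ty, tz, ax, ay, az], ...]. A call has 1 to 20 rows; each row is the pose to reach, as a shift and turn from the pose commanded when the call began, along the tool's axes at that moment; what a row does not reach only later rows make up. A row lasts 1/8 s, in which the tool goes at most 62.5 mm and 10.7 degrees, less where a joint would pass 70% of its speed; a pose out of reach is approached as far as the arm can. A call with a gripper value outside its range is refused whole. "grip" is the closure in counts, from 0 (fully open) to 255 (shut), set as the call begins (left out, the last holds). The fingers move at their own pace and stop on an object; "squeeze" is the grip in N (left out, the last holds). Time passes only in rows, so rows that repeat a pose let the fingers close. It gives the time, the measured TCP pose, the force and the opening at its end, in the units of the state.
- bot.read_state(): the state, without advancing time (a new reading comes with each control period).
- cams.read_camera(name): name is "scene" or "top" or "wrist"; returns the picture (384x512x3 uint8, red, green, blue); there is no depth.
- cams.calibration(name): a dict with "mtx" (3x3 intrinsics, pixels), "extrinsics" (4x4, takes a point from camera to world coordinates). Camera axes: x right, y down, z forward; pixel columns grow to the right and rows downward; lengths in m; the calibration is good to about 2 mm. A picture is of the moment at which its call begins: read the wrist's pose just before it. calibration takes no time and is no camera call; for the wrist camera it gives the pose at the moment of the call.
- bot.hand_in(): hands the job in, once; it reports no verdict.
The state is a dict: "time_s": time; "q": joint angles; "joint_vel": joint speeds; "tau": joint torques, N m; "ee_pos": TCP position; "eef_rot": TCP orientation; "contact_force": force on the tool from outside, world axes, zero at the start; "moment": the same for the moment, N m; "opening": finger opening in m.
Only numpy, scipy, OpenCV 4.12 (cv2) and the standard library are available. Lean on these libraries where they do the work, as an engineer would, in place of code of your own. Each camera call takes 0.05 s, during which the arm holds its last target.

## Working session

There is one attempt and no reset: what is moved stays moved. The work goes in short steps, Python scripts to look and compute and a tool call to move; the robot and the scene stay as the last step left them, time stands still between calls to the robot, and variables do not carry over. Pictures are saved under pics/ and viewed, and the job is handed in when it is done.

Besides the shell and the picture viewer there is one more tool, called after "Call:" as name([rows], argument=value, ...), one row to a line, values as JSON. play_rows: Moves the arm, as the interface text tells. Its arguments: {"type":"object","properties":{"series":{"type":"array"},"grip":{"type":"number"},"squeeze":{"type":"number"}},"required":["series"]}

```bash
mkdir -p pics; python3 - <<'E'
from bench import bot,cams
import cv2,numpy as np
s=bot.read_state();print(s)
for n in("scene","top","wrist"):
    c=cams.calibration(n);print(n,np.round(c["mtx"],1).tolist(),np.round(c["extrinsics"],3).tolist())
    cv2.imwrite(f"pics/{n}0.png",cams.read_camera(n)[:,:,::-1])
E
```

```text
{'time_s': 0.0, 'q': array([ 1.05698777e+00,  3.42711713e-01,  1.52503358e+00, -1.77542377e-05,
        1.27541835e+00, -1.45999273e-01]), 'joint_vel': array([-8.64570575e-04, -8.91087380e-05,  1.52967242e-03, -2.48886656e-03,
        7.85530716e-04,  3.56131467e-04]), 'tau': array([-1.88103637e-03, -4.31244206e+01, -2.44224072e+01,  7.14351330e-02,
        5.60650940e-02, -1.35426849e-04]), 'ee_pos': array([0.1885514 , 0.48952443, 0.22854491]), 'eef_rot': array([-1.55295945,  0.28902615, -0.28824822]), 'contact_force': array([-0.04093068, -0.55637638,  0.3746899 ]), 'moment': array([ 0.0148529 ,  0.02303005, -0.00331335]), 'opening': 0.09177839652089073}
scene [[379.4, 0.0, 259.8], [0.0, 379.4, 194.4], [0.0, 0.0, 1.0]] [[0.619, 0.553, -0.557, 1.187], [0.785, -0.426, 0.45, -0.521], [0.012, -0.716, -0.698, 0.953], [0.0, 0.0, 0.0, 1.0]]
top [[401.7, 0.0, 259.3], [0.0, 401.7, 191.9], [0.0, 0.0, 1.0]] [[0.009, -0.986, 0.169, 0.277], [-0.999, -0.014, -0.031, 0.04], [0.033, -0.168, -0.985, 1.35], [0.0, 0.0, 0.0, 1.0]]
wrist [[299.0, 0.0, 257.8], [0.0, 299.0, 185.2], [0.0, 0.0, 1.0]] [[0.358, 0.9, 0.248, 0.121], [0.934, -0.345, -0.097, 0.516], [-0.002, 0.266, -0.964, 0.385], [0.0, 0.0, 0.0, 1.0]]
```

View pics/scene0.png

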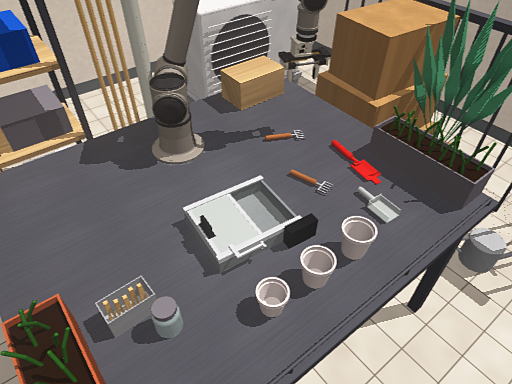

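View pics/top0.png

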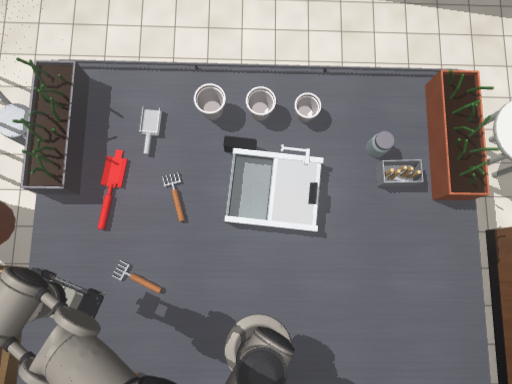

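View pics/wrist0.png

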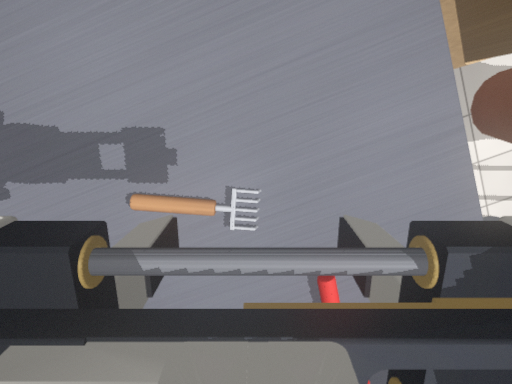

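The top view has world +x up and +y to the left. The tray is at about (275,190), with the fin at (313,193) on the right and the well on the left. The two rakes are at (175,197) and (138,277), and the one farther right (smaller y) is at (175,197). Next I'll measure.

```bash
cat > h.py <<'E'
from bench import bot,cams
import cv2,numpy as np
from scipy.spatial.transform import Rotation as R
def pt(c,u,v,z):
    K=c["mtx"];T=c["extrinsics"];d=T[:3,:3]@np.linalg.solve(K,[u,v,1]);o=T[:3,3]
    return o+d*(z-o[2])/d[2]
def proj(c,P):
    T=np.linalg.inv(c["extrinsics"]);p=c["mtx"]@(T[:3,:3]@np.array(P)+T[:3,3]);return p[:2]/p[2]
E
python3 - <<'E'
from h import *
a=cv2.imread("pics/top0.png");b=cv2.imread("pics/scene0.png")
cv2.imwrite("pics/topc.png",cv2.resize(a[120:250,150:340],None,fx=4,fy=4,interpolation=cv2.INTER_CUBIC))
cv2.imwrite("pics/scenec.png",cv2.resize(b[150:280,170:350],None,fx=4,fy=4,interpolation=cv2.INTER_CUBIC))
for n,im,box in(("top",a,(160,170,190,225)),("scene",b,(285,165,335,195))):
    c=cams.calibration(n);x0,y0,x1,y1=box
    s=im[y0:y1,x0:x1].astype(int);hsv=cv2.cvtColor(im,cv2.COLOR_BGR2HSV)[y0:y1,x0:x1]
    m=(hsv[...,1]>120)&(hsv[...,0]<25)&(hsv[...,2]>60)
    ys,xs=np.nonzero(m);p=np.c_[xs+x0,ys+y0].astype(float)
    mu=p.mean(0);w,v=np.linalg.eigh(np.cov(p.T));t=(p-mu)@v[:,1]
    e=[mu+v[:,1]*(t.min()-.5),mu+v[:,1]*(t.max()+.5)]
    E=[pt(c,*q,0.013) for q in e];print(n,len(xs),mu,e,np.round(E,4),np.linalg.norm(E[0]-E[1]),np.round(pt(c,*mu,.013),4))
E
```

```text
top 155 [177.51612903 205.17419355] [array([173.50881126, 189.61016066]), array([181.49948865, 220.6451753 ])] [[0.5097 0.2874 0.013 ]
 [0.4056 0.2564 0.013 ]] 0.10861932880892021 [0.4572 0.2717 0.013 ]
scene 147 [302.81632653 176.74829932] [array([315.86811059, 182.5318164 ]), array([289.51726904, 170.85521024])] [[0.5122 0.2882 0.013 ]
 [0.4037 0.2548 0.013 ]] 0.11351959643113013 [0.4594 0.2719 0.013 ]
```

View pics/topc.png

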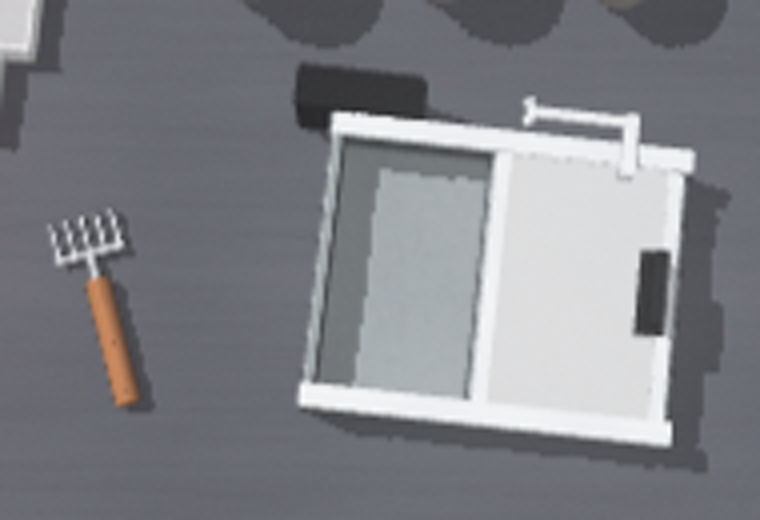

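View pics/scenec.png

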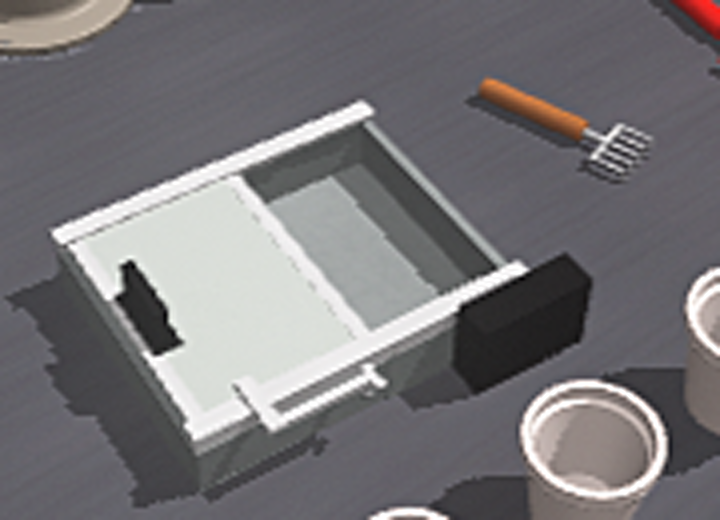

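Top crop: the rail's outer corners (at z = 67 mm) are at about crop (335,113), (694,152), (670,444) and (300,406), and the fin top is centred at about (653,292). Scene crop: the rails' ends are at (375,108), (525,265), (52,237) and (195,437).

```bash
python3 - <<'E'
from h import *
c=cams.calibration("top");s=cams.calibration("scene")
f=lambda x,y:(x/4+150-.375,y/4+120-.375)
g=lambda x,y:(x/4+170-.375,y/4+150-.375)
A=np.array([pt(c,*f(*q),.067) for q in((333,115),(694,152),(670,444),(299,403))])
print(np.round(A,4),A.mean(0)); 
for i in range(4): d=A[(i+1)%4]-A[i];print(np.linalg.norm(d),np.degrees(np.arctan2(d[1],d[0])))
print("scene",[np.round(pt(s,*g(*q),.067),4) for q in((522,265),(203,430),(53,237),(372,103))])
print("fin top",pt(c,*f(653,290),.101))
# refined: rail mask
for n in("top","scene"):
  im=cv2.imread(f"pics/{n}0.png");cc=cams.calibration(n)
print("plate", [np.round(pt(c,*f(*q),.061),4) for q in((505,150),(487,403))])
print("floor z6 lips: inner well corner", [np.round(pt(c,*f(*q),.054),4) for q in((340,135),(310,383))])
E
```

```text
[[ 0.6411  0.0892  0.067 ]
 [ 0.6149 -0.2095  0.067 ]
 [ 0.3736 -0.1858  0.067 ]
 [ 0.4029  0.1115  0.067 ]] [ 0.50815273 -0.04865897  0.067     ]
0.299816567539923 -95.01160073989976
0.24247122783526348 174.40050936784834
0.29879726549937435 84.37012876857764
0.23923864985448323 -5.359144748340354
scene [array([0.6332, 0.0919, 0.067 ]), array([ 0.6116, -0.1975,  0.067 ]), array([ 0.3802, -0.1861,  0.067 ]), array([0.4091, 0.1186, 0.067 ])]
fin top [ 0.49276827 -0.16817009  0.101     ]
plate [array([ 0.6155, -0.0533,  0.061 ]), array([ 0.4054, -0.0392,  0.061 ])]
floor z6 lips: inner well corner [array([0.6277, 0.0835, 0.054 ]), array([0.4205, 0.1037, 0.054 ])]
```

Sizes agree with the text: 299 x 241 mm, with the well wall and fin where expected. The tray centre is (0.508,-0.048) at yaw -5.3°. Next I'll work out the grasp move.

```bash
cat >> h.py <<'E'
TC=np.array([.508,-.048]);YAW=np.radians(-5.3)
def tray(x,y): 
    c,s=np.cos(YAW),np.sin(YAW);return TC+[c*x-s*y,s*x+c*y]
def totray(p):
    c,s=np.cos(YAW),np.sin(YAW);d=np.array(p[:2])-TC;return np.array([c*d[0]+s*d[1],-s*d[0]+c*d[1]])
def plan(P,jaw):
    """TCP target P, jaw axis angle (world, deg): both options"""
    s=bot.read_state();R0=R.from_rotvec(s["eef_rot"]);p=s["ee_pos"]
    sh=R0.inv().apply(np.array(P)-p)*100
    print("t",s["time_s"],"pos",np.round(p,4),"q6",round(s["q"][5],3),"open",s["opening"],"F",np.round(s["contact_force"],1))
    print("shift cm",np.round(sh,2))
    for a in(jaw,jaw+180):
        z=np.array([np.cos(np.radians(a)),np.sin(np.radians(a)),0]);y=np.array([0,0,-1.]);x=np.cross(y,z)
        print("turn deg",np.round((R0.inv()*R.from_matrix(np.c_[x,y,z])).as_rotvec(degrees=True),2))
E
python3 - <<'E'
from h import *
s=bot.read_state();print(np.round(R.from_rotvec(s["eef_rot"]).as_matrix(),3))
plan([.487,.2805,.12],16.9+90)
plan([.487,.2805,.028],16.9+90)
E
```

```text
[[ 0.933 -0.001  0.36 ]
 [-0.36  -0.001  0.933]
 [-0.    -1.    -0.001]]
t 0.15 pos [0.1886 0.4896 0.2287] q6 -0.146 open 0.09171997181258978 F [-0.8 -0.3 -0.1]
shift cm [35.36 10.88 -8.77]
turn deg [ 6.000e-02 -3.797e+01 -3.000e-02]
turn deg [4.0000e-02 1.4203e+02 8.0000e-02]
t 0.15 pos [0.1886 0.4896 0.2287] q6 -0.146 open 0.09171997181258978 F [-0.8 -0.3 -0.1]
shift cm [35.37 20.08 -8.76]
turn deg [ 6.000e-02 -3.797e+01 -3.000e-02]
turn deg [4.0000e-02 1.4203e+02 8.0000e-02]
```

Call:
play_rows([
  [6, 2, -1.5, 0, -7, 0],
  [12, 4, -3, 0, -14, 0],
  [18, 6, -4.5, 0, -21, 0],
  [24, 8, -6, 0, -28, 0],
  [30, 9, -7.5, 0, -34, 0],
  [35.4, 9.5, -8.8, 0, -38, 0],
  [35.4, 9.5, -8.8, 0, -38, 0],
  [35.4, 9.5, -8.8, 0, -38, 0],
  [35.4, 9.5, -8.8, 0, -38, 0],
], grip=60)

```text
time_s: 1.27
ee_pos: [0.4862, 0.2815, 0.1344]
eef_rot: [-1.558, -0.233, 0.233]
contact_force: [-0.2, -0.1, -0.3]
opening: 0.0703
```

```bash
python3 - <<'E'
from h import *
plan([.487,.2805,.028],16.9+90)
c=cams.calibration("wrist");im=cams.read_camera("wrist")[:,:,::-1].copy()
print(proj(c,[.487,.2805,.011]),proj(c,[.4057,.2557,.011]))
cv2.imwrite("pics/w1.png",im)
hsv=cv2.cvtColor(im,cv2.COLOR_BGR2HSV)
m=((hsv[...,1]>120)&(hsv[...,0]<25)&(hsv[...,0]>5)&(hsv[...,2]>60)).astype(np.uint8)
n,l,st,ce=cv2.connectedComponentsWithStats(m)
for i in range(1,n):
  if st[i,4]>200:
    r=cv2.minAreaRect(np.argwhere(l==i)[:,::-1].astype(np.float32));b=cv2.boxPoints(r);print(st[i],r)
    for q in b: print(np.round(pt(c,*q,.011),4))
E
```

```text
t 1.275 pos [0.4862 0.2815 0.1344] q6 -1.48 open 0.07030179492753598 F [-0.2 -0.1 -0.3]
shift cm [ 0.05 10.64 -0.12]
turn deg [-0.02  0.1  -0.02]
turn deg [-3.000e-02 -1.799e+02  3.000e-02]
[256.13147182 181.29602056] [256.1703895  89.0623464]
[416 299  96  10 569] ((463.5, 303.5), (9.0, 95.0), 90.0)
[0.5623 0.4848 0.011 ]
[0.5321 0.5833 0.011 ]
[0.5422 0.5891 0.011 ]
[0.5728 0.4897 0.011 ]
```

View pics/w1.png

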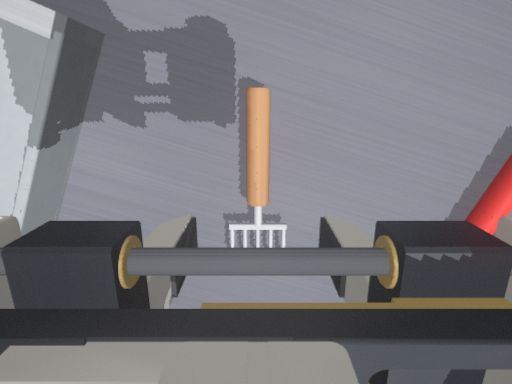

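The wrist view shows the handle running from (258,89) to (258,205). The predicted end was (256,89), so they agree to within 2 mm. Descending.

Call:
play_rows([
  [0, 3, 0, 0, 0, 0],
  [0, 6, -0.1, 0, 0, 0],
  [0, 8.5, -0.1, 0, 0, 0],
  [0, 10, -0.1, 0, 0, 0],
  [0, 10.6, -0.1, 0, 0, 0],
  [0, 10.6, -0.1, 0, 0, 0],
  [0, 10.6, -0.1, 0, 0, 0],
])

```text
time_s: 2.2
ee_pos: [0.4883, 0.2799, 0.0291]
eef_rot: [-1.558, -0.233, 0.231]
contact_force: [-0.3, 0.3, -0.6]
opening: 0.0702
```

Call:
play_rows([
  [0, 0, 0, 0, 0, 0],
  [0, 0, 0, 0, 0, 0],
  [0, 0, 0, 0, 0, 0],
  [0, 0, 0, 0, 0, 0],
  [0, 0, 0, 0, 0, 0],
  [0, 0, 0, 0, 0, 0],
], grip=255, squeeze=30)

```text
time_s: 2.95
ee_pos: [0.4877, 0.2796, 0.0282]
eef_rot: [-1.558, -0.232, 0.232]
contact_force: [0.1, -0.2, 0.0]
opening: 0.0148
```

Call:
play_rows([
  [0, -3, 0, 0, 0, 0],
  [0, -7, 0, 0, 0, 0],
  [0, -11, 0, 0, 0, 0],
  [0, -13, 0, 0, 0, 0],
  [0, -13, 0, 0, 0, 0],
  [0, -13, 0, 0, 0, 0],
])

```text
time_s: 3.7
ee_pos: [0.4871, 0.2793, 0.1571]
eef_rot: [-1.559, -0.231, 0.233]
contact_force: [0.0, -0.1, -0.6]
opening: 0.0002
```

```bash
python3 - <<'E'
from h import *
P=tray(0,.083);print(P)
plan([*P,.14],84.7);plan([*P,.036],84.7)
cv2.imwrite("pics/w2.png",cams.read_camera("wrist")[:,:,::-1])
E
```

```text
[0.51566676 0.03464515]
t 3.7 pos [0.4871 0.2793 0.1571] q6 -1.482 open 0.0001505456933560909 F [ 0.  -0.1 -0.6]
shift cm [ -4.39   1.72 -24.24]
turn deg [ 0.03 22.23 -0.1 ]
turn deg [-1.4000e-01 -1.5777e+02 -4.0000e-02]
t 3.7 pos [0.4871 0.2793 0.1571] q6 -1.482 open 0.0001505456933560909 F [ 0.  -0.1 -0.6]
shift cm [ -4.37  12.12 -24.24]
turn deg [ 0.03 22.23 -0.1 ]
turn deg [-1.4000e-01 -1.5777e+02 -4.0000e-02]
```

View pics/w2.png

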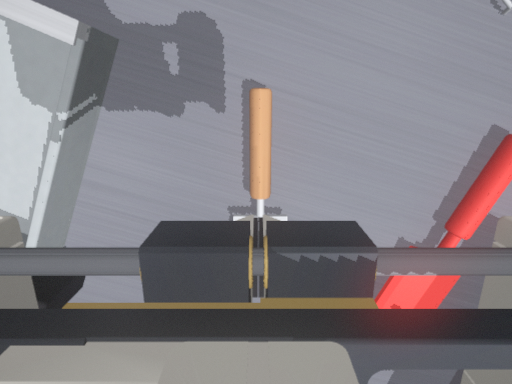

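The grasp missed: the fingers closed fully, to 0.2 mm, and the rake is still on the shelf. I'll find out why before retrying.

```bash
python3 - <<'E'
from h import *
c=cams.calibration("wrist");s=bot.read_state();Rm=R.from_rotvec(s["eef_rot"])
print("tip proj",proj(c,s["ee_pos"]+Rm.apply([0,.025,0])),"below",proj(c,[*s["ee_pos"][:2],.011]))
print("wrist: back,front",[np.round(pt(c,*q,.011),4) for q in((261,90),(260,198))])
for n,box in(("top",(160,170,190,225)),("scene",(285,165,335,195))):
    c=cams.calibration(n);im=cams.read_camera(n)[:,:,::-1].copy();cv2.imwrite(f"pics/{n}1.png",im);x0,y0,x1,y1=box
    hsv=cv2.cvtColor(im,cv2.COLOR_BGR2HSV)[y0:y1,x0:x1]
    m=(hsv[...,1]>120)&(hsv[...,0]<25)&(hsv[...,2]>60)
    ys,xs=np.nonzero(m)
    if len(xs)<30: print(n,len(xs));continue
    p=np.c_[xs+x0,ys+y0].astype(float);mu=p.mean(0);w,v=np.linalg.eigh(np.cov(p.T));t=(p-mu)@v[:,1]
    e=[mu+v[:,1]*(t.min()-.5),mu+v[:,1]*(t.max()+.5)]
    print(n,len(xs),np.round([pt(c,*q,.013) for q in e],4))
b=cv2.imread("pics/scene1.png");cv2.imwrite("pics/scenec1.png",cv2.resize(b[80:280,170:370],None,fx=3,fy=3))
E
```

```text
tip proj [257.2617979  219.05546963] below [257.50111303 175.72878897]
wrist: back,front [array([0.4048, 0.2577, 0.011 ]), array([0.5095, 0.2889, 0.011 ])]
top 0
scene 147 [[0.5122 0.2882 0.013 ]
 [0.4037 0.2548 0.013 ]]
```

View pics/scenec1.png

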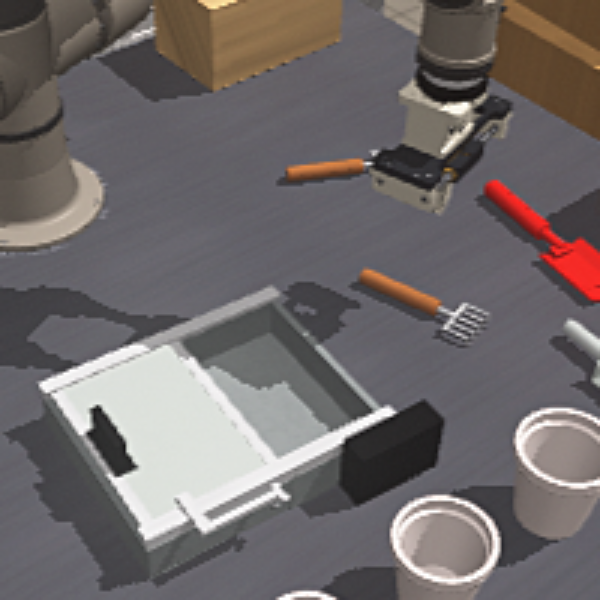

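```bash
python3 - <<'E'
from h import *
s=bot.read_state();Rm=R.from_rotvec(s["eef_rot"]);print(np.round(Rm.as_matrix(),3))
for n in("scene","top"):
  c=cams.calibration(n)
  for d in(-.066,0,.025): 
    q=proj(c,s["ee_pos"]+Rm.apply([0,d,0]));print(n,d,q,(q-[170,80])*3)
E
```

```text
[[ 0.957 -0.002 -0.291]
 [ 0.291 -0.001  0.957]
 [-0.002 -1.    -0.   ]]
scene -0.066 [315.9629492  132.93413377] [437.88884761 158.80240131]
scene 0 [313.71576407 148.82510552] [431.14729221 206.47531656]
scene 0.025 [312.90544663 154.55526605] [428.71633989 223.66579814]
top -0.066 [162.81842007 184.55451588] [-21.5447398  313.66354763]
top 0 [167.33057112 188.7008981 ] [ -8.00828663 326.1026943 ]
top 0.025 [168.91501937 190.1569061 ] [ -3.25494188 330.4707183 ]
```

View pics/top1.png

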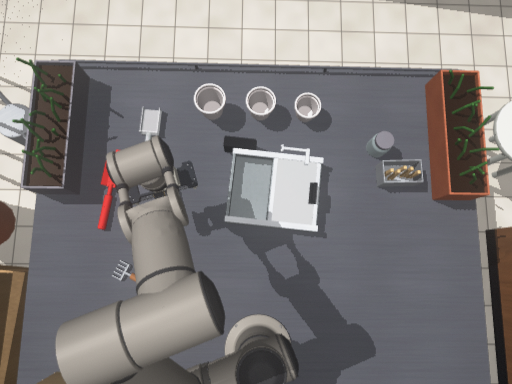

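Call:
play_rows([
  [0, 0, 0, 0, 0, 0],
  [0, 0, 0, 0, 0, 0],
  [0, 2, 0, 0, 0, 0],
  [0, 5, 0, 0, 0, 0],
  [0, 8, 0, 0, 0, 0],
  [0, 11, 0, 0, 0, 0],
  [0, 12.8, 0, 0, 0, 0],
  [0, 12.8, 0, 0, 0, 0],
  [0, 12.8, 0, 0, 0, 0],
], grip=100)

```text
time_s: 4.97
ee_pos: [0.4883, 0.2798, 0.031]
eef_rot: [-1.558, -0.233, 0.231]
contact_force: [-0.1, -0.1, 1.0]
opening: 0.0556
```

```bash
python3 - <<'E'
from h import *
s=bot.read_state();print(s["time_s"],s["ee_pos"],s["opening"])
b=cams.read_camera("scene")[:,:,::-1];cv2.imwrite("pics/scenec2.png",cv2.resize(b[110:220,260:370],None,fx=5,fy=5,interpolation=cv2.INTER_CUBIC))
cv2.imwrite("pics/w3.png",cams.read_camera("wrist")[:,:,::-1])
E
```

```text
4.975 [0.48826345 0.27979147 0.03095953] 0.05562731382475433
```

View pics/scenec2.png

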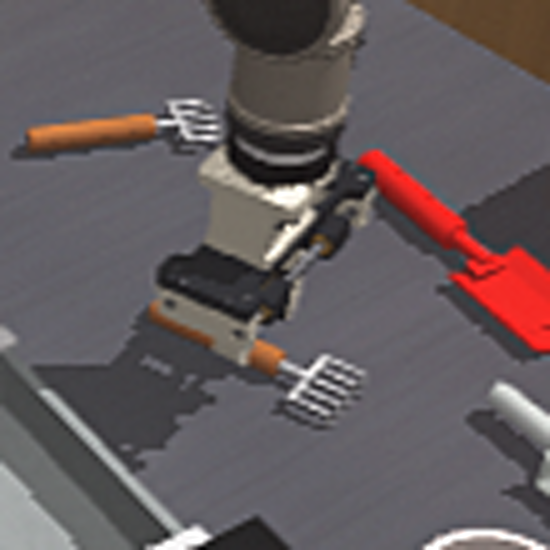

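View pics/w3.png

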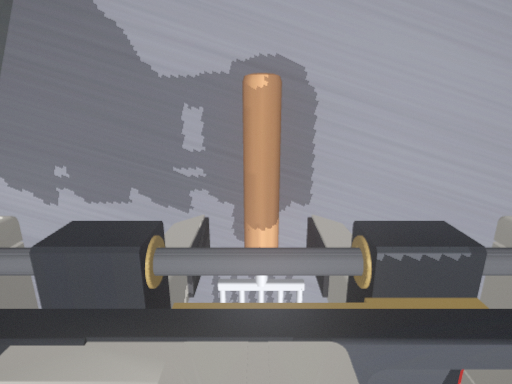

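```bash
python3 - <<'E'
from h import *
s=bot.read_state();Rm=R.from_rotvec(s["eef_rot"]);c=cams.calibration("scene")
for dz in(-.028,-.047):
  for dx in(-.0095,.0095):
    for dy in(-.02,0,.025):
      print(dz,dx,dy,np.round((proj(c,s["ee_pos"]+Rm.apply([dx,dy,dz]))-[260,110])*5))
E
python3 - <<'E'
import cv2
b=cv2.imread("pics/scenec2.png");cv2.imwrite("pics/scenec3.png",cv2.resize(b[200:420,100:400],None,fx=2.6,fy=2.6,interpolation=cv2.INTER_CUBIC))
E
```

```text
-0.028 -0.0095 -0.02 [223. 327.]
-0.028 -0.0095 0 [221. 347.]
-0.028 -0.0095 0.025 [218. 373.]
-0.028 0.0095 -0.02 [247. 337.]
-0.028 0.0095 0 [244. 358.]
-0.028 0.0095 0.025 [240. 383.]
-0.047 -0.0095 -0.02 [210. 341.]
-0.047 -0.0095 0 [208. 362.]
-0.047 -0.0095 0.025 [205. 387.]
-0.047 0.0095 -0.02 [233. 351.]
-0.047 0.0095 0 [231. 372.]
-0.047 0.0095 0.025 [227. 397.]
```

View pics/scenec3.png

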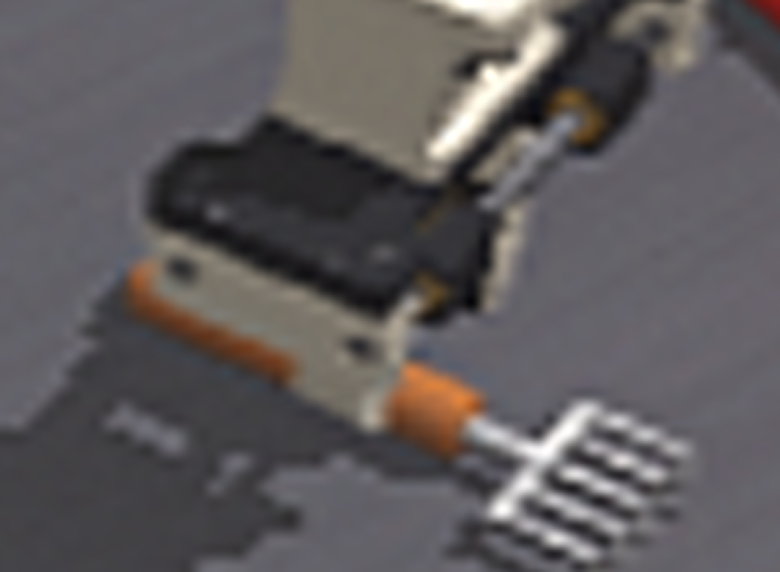

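In the scene view the near finger ends at crop (245,362). A tip 25 mm ahead of the TCP should show at about (240,383), so the real tips stand about 20 mm higher than nominal and closed just above the handle. I'll go lower in small steps and watch the force.

Call:
play_rows([
  [0, 0.5, 0, 0, 0, 0],
  [0, 1.0, 0, 0, 0, 0],
  [0, 1.2, 0, 0, 0, 0],
  [0, 1.2, 0, 0, 0, 0],
])

```text
time_s: 5.58
ee_pos: [0.4876, 0.2795, 0.0179]
eef_rot: [-1.558, -0.231, 0.232]
contact_force: [0.2, -0.1, 0.1]
opening: 0.0555
```

```bash
python3 - <<'E'
from h import *
s=bot.read_state();print(s["time_s"],s["ee_pos"],s["opening"])
b=cams.read_camera("scene")[:,:,::-1];cv2.imwrite("pics/scenec4.png",cv2.resize(b[150:194,280:340],None,fx=13,fy=13,interpolation=cv2.INTER_CUBIC))
E
```

```text
5.575 [0.48756896 0.27949352 0.01792847] 0.055531224836029285
```

View pics/scenec4.png

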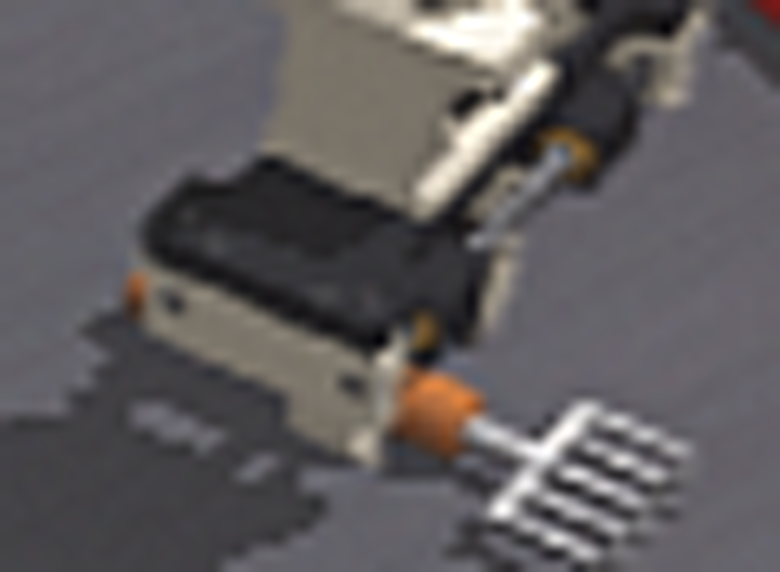

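Call:
play_rows([
  [0, 0.2, 0, 0, 0, 0],
  [0, 0.4, 0, 0, 0, 0],
  [0, 0.4, 0, 0, 0, 0],
])

```text
time_s: 6.0
ee_pos: [0.4876, 0.2795, 0.014]
eef_rot: [-1.558, -0.232, 0.232]
contact_force: [-0.5, 0.0, 0.1]
opening: 0.0558
```

Call:
play_rows([
  [0, 0.1, 0, 0, 0, 0],
  [0, 0.2, 0, 0, 0, 0],
  [0, 0.2, 0, 0, 0, 0],
])

```text
time_s: 6.38
ee_pos: [0.4877, 0.2796, 0.0122]
eef_rot: [-1.558, -0.232, 0.232]
contact_force: [0.4, 0.2, 0.3]
opening: 0.0559
```

Call:
play_rows([
  [0, 0, 0, 0, 0, 0],
  [0, 0, 0, 0, 0, 0],
  [0, 0, 0, 0, 0, 0],
  [0, 0, 0, 0, 0, 0],
  [0, 0, 0, 0, 0, 0],
  [0, 0, 0, 0, 0, 0],
  [0, 0, 0, 0, 0, 0],
], grip=255, squeeze=30)

```text
time_s: 7.25
ee_pos: [0.4878, 0.2797, 0.0123]
eef_rot: [-1.558, -0.232, 0.232]
contact_force: [0.7, 0.6, -0.4]
opening: 0.0205
```

Call:
play_rows([
  [0, -0.5, 0, 0, 0, 0],
  [0, -1.5, 0, 0, 0, 0],
  [0, -3, 0, 0, 0, 0],
  [0, -5, 0, 0, 0, 0],
  [0, -8, 0, 0, 0, 0],
  [0, -11, 0, 0, 0, 0],
  [0, -13, 0, 0, 0, 0],
  [0, -13, 0, 0, 0, 0],
  [0, -13, 0, 0, 0, 0],
], squeeze=40)

```text
time_s: 8.38
ee_pos: [0.4873, 0.2793, 0.1418]
eef_rot: [-1.558, -0.231, 0.232]
contact_force: [-0.7, -1.4, -1.4]
opening: 0.021
```

```bash
python3 - <<'E'
from h import *
P=tray(0,.083)
plan([*P,.14],84.7)
cv2.imwrite("pics/w5.png",cams.read_camera("wrist")[:,:,::-1])
b=cams.read_camera("scene")[:,:,::-1];cv2.imwrite("pics/s5.png",cv2.resize(b[80:280,170:370],None,fx=3,fy=3))
E
```

```text
t 8.375 pos [0.4873 0.2793 0.1418] q6 -1.482 open 0.021039159392374936 F [-0.7 -1.4 -1.4]
shift cm [ -4.41   0.19 -24.24]
turn deg [ 1.000e-02  2.223e+01 -4.000e-02]
turn deg [-6.0000e-02 -1.5777e+02 -2.0000e-02]
```

View pics/w5.png

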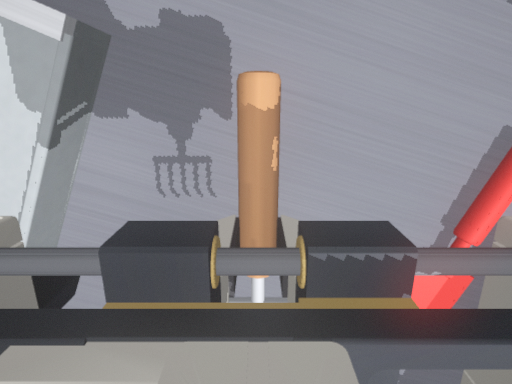

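View pics/s5.png

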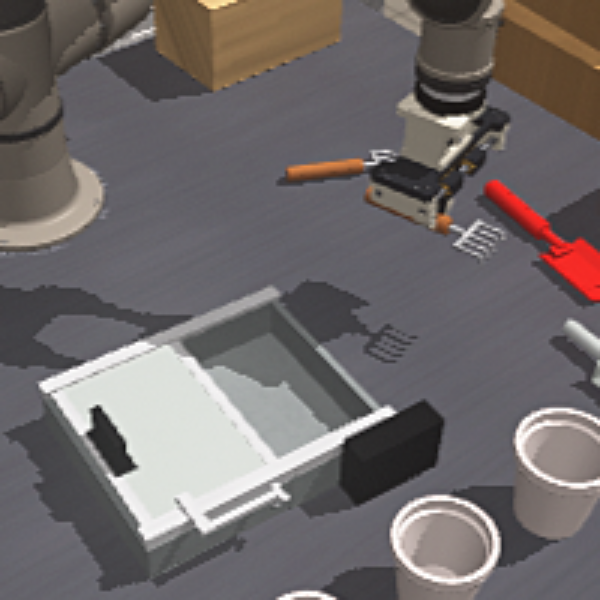

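```bash
python3 - <<'E'
from h import *
s=bot.read_state();Rm=R.from_rotvec(s["eef_rot"]);c=cams.calibration("wrist")
for o,name in((.0703,"w1"),(.0556,"w3"),(.021,"w5")):
  for dy in(-.02,-.01,0,.005,.015,.025):
    print(name,dy,[np.round(proj(c,s["ee_pos"]+Rm.apply([dx,dy,sg*o/2]))).tolist() for dx in(-.0095,.0095) for sg in(-1,1)])
E
```

```text
w1 -0.02 [[186.0, 235.0], [328.0, 235.0], [188.0, 269.0], [325.0, 269.0]]
w1 -0.01 [[190.0, 227.0], [324.0, 227.0], [193.0, 259.0], [321.0, 259.0]]
w1 0 [[194.0, 220.0], [320.0, 220.0], [196.0, 251.0], [318.0, 251.0]]
w1 0.005 [[196.0, 217.0], [318.0, 217.0], [198.0, 247.0], [316.0, 247.0]]
w1 0.015 [[199.0, 211.0], [315.0, 211.0], [201.0, 239.0], [313.0, 239.0]]
w1 0.025 [[202.0, 205.0], [312.0, 205.0], [204.0, 232.0], [311.0, 233.0]]
w3 -0.02 [[201.0, 235.0], [313.0, 235.0], [203.0, 269.0], [311.0, 269.0]]
w3 -0.01 [[204.0, 227.0], [310.0, 227.0], [206.0, 259.0], [308.0, 259.0]]
w3 0 [[207.0, 220.0], [307.0, 220.0], [209.0, 251.0], [305.0, 251.0]]
w3 0.005 [[209.0, 217.0], [305.0, 217.0], [210.0, 247.0], [304.0, 247.0]]
w3 0.015 [[211.0, 211.0], [303.0, 211.0], [213.0, 239.0], [302.0, 239.0]]
w3 0.025 [[214.0, 205.0], [301.0, 205.0], [215.0, 232.0], [299.0, 233.0]]
w5 -0.02 [[236.0, 235.0], [278.0, 235.0], [236.0, 269.0], [277.0, 269.0]]
w5 -0.01 [[237.0, 227.0], [277.0, 227.0], [238.0, 259.0], [276.0, 259.0]]
w5 0 [[238.0, 220.0], [276.0, 220.0], [239.0, 251.0], [275.0, 251.0]]
w5 0.005 [[239.0, 217.0], [275.0, 217.0], [239.0, 247.0], [275.0, 247.0]]
w5 0.015 [[240.0, 211.0], [274.0, 211.0], [240.0, 239.0], [274.0, 239.0]]
w5 0.025 [[241.0, 205.0], [274.0, 205.0], [241.0, 232.0], [273.0, 233.0]]
```

```bash
python3 - <<'E'
import cv2
a=cv2.imread("pics/w1.png")[200:310,130:390];b=cv2.imread("pics/w3.png")[200:310,130:390]
import numpy as np
cv2.imwrite("pics/wz.png",cv2.resize(np.vstack([a,b]),None,fx=2.7,fy=2.7,interpolation=cv2.INTER_CUBIC))
E
```

```text
(no output)
```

View pics/wz.png

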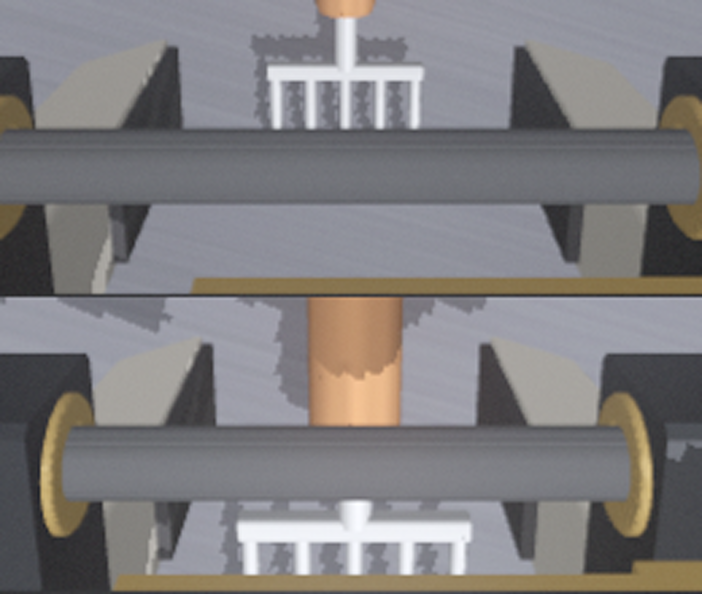

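The wrist view shows the pad ends at (196,217) and (320,217), which match 3–5 mm ahead of the reported TCP. So the tips stand about 20 mm shorter than stated, and I'll use that from here. The rake is held level with its middle at the TCP. Moving over the well.

Call:
play_rows([
  [-0.5, 0, -3, 0, 3, 0],
  [-1.2, 0, -7, 0, 7, 0],
  [-2, 0, -11, 0, 11, 0],
  [-2.7, 0, -15, 0, 15, 0],
  [-3.5, 0, -19, 0, 18.5, 0],
  [-4.1, 0, -22.5, 0, 21, 0],
  [-4.4, 0, -24.2, 0, 22.2, 0],
  [-4.4, 0, -24.2, 0, 22.2, 0],
  [-4.4, 0, -24.2, 0, 22.2, 0],
  [-4.4, 0, -24.2, 0, 22.2, 0],
])

```text
time_s: 9.72
ee_pos: [0.5159, 0.0364, 0.1421]
eef_rot: [-1.569, 0.071, -0.071]
contact_force: [0.3, -0.0, -2.0]
opening: 0.0206
```

```bash
python3 - <<'E'
from h import *
P=tray(0,.083)
plan([*P,.03],84.7);s=bot.read_state();print(totray(s["ee_pos"]))
b=cams.read_camera("wrist")[:,:,::-1];cv2.imwrite("pics/w6.png",b)
b=cams.read_camera("top")[:,:,::-1];cv2.imwrite("pics/t6.png",cv2.resize(b[120:250,150:340],None,fx=4,fy=4,interpolation=cv2.INTER_CUBIC))
E
```

```text
t 9.725 pos [0.5159 0.0364 0.1421] q6 -1.559 open 0.02063793377693899 F [ 0.3 -0.  -2. ]
shift cm [-1.000e-02  1.121e+01 -1.800e-01]
turn deg [-0.02  0.13 -0.01]
turn deg [-2.0000e-02 -1.7987e+02  3.0000e-02]
[8.06550279e-05 8.47876361e-02]
```

View pics/w6.png

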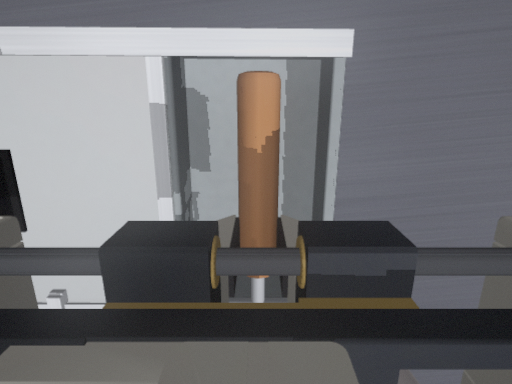

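View pics/t6.png

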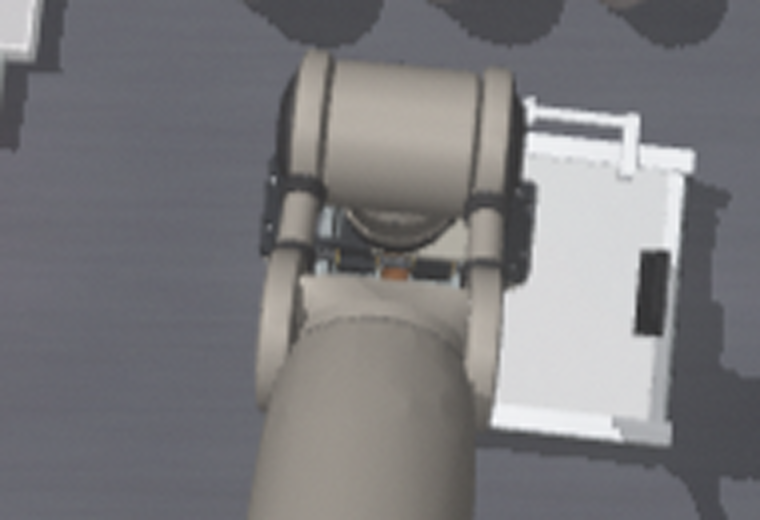

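```bash
python3 - <<'E'
from h import *
c=cams.calibration("wrist")
for u,v,z in((100,56,.067),(345,56,.067),(100,30,.067),(335,150,.054),(176,150,.061)): print(u,v,totray(pt(c,u,v,z)))
E
```

```text
100 56 [-0.10460823 -0.02921366]
345 56 [-0.10515619  0.14665478]
100 30 [-0.12155048 -0.02688603]
335 150 [-0.03536665  0.14773103]
176 150 [-0.03603484  0.01897132]
```

The lip measures at -105 mm (expected -104) and the rail's outer edge at -121.5 mm (expected -122), so the well location is confirmed. Lowering.

Call:
play_rows([
  [0, 2, -0.1, 0, 0, 0],
  [0, 5, -0.1, 0, 0, 0],
  [0, 7.5, -0.1, 0, 0, 0],
  [0, 9.5, -0.1, 0, 0, 0],
  [0, 10.8, -0.1, 0, 0, 0],
  [0, 11.2, -0.1, 0, 0, 0],
  [0, 11.2, -0.1, 0, 0, 0],
])

```text
time_s: 10.7
ee_pos: [0.5162, 0.0344, 0.0305]
eef_rot: [-1.57, 0.072, -0.072]
contact_force: [0.4, -0.3, -2.0]
opening: 0.0212
```

Call:
play_rows([
  [0, 0.3, 0, 0, 0, 0],
  [0, 0.6, 0, 0, 0, 0],
  [0, 0.8, 0, 0, 0, 0],
  [0, 0.8, 0, 0, 0, 0],
])

```text
time_s: 11.2
ee_pos: [0.5159, 0.0342, 0.0221]
eef_rot: [-1.569, 0.073, -0.072]
contact_force: [0.3, -0.6, -1.6]
opening: 0.0205
```

Call:
play_rows([
  [0, 0.2, 0, 0, 0, 0],
  [0, 0.2, 0, 0, 0, 0],
])

```text
time_s: 11.45
ee_pos: [0.5159, 0.0343, 0.0201]
eef_rot: [-1.57, 0.072, -0.072]
contact_force: [0.4, -0.6, -2.0]
opening: 0.0209
```

Call:
play_rows([
  [0, 0, 0, 0, 0, 0],
  [0, 0, 0, 0, 0, 0],
  [0, 0, 0, 0, 0, 0],
  [0, 0, 0, 0, 0, 0],
  [0, 0, 0, 0, 0, 0],
], grip=120)

```text
time_s: 12.08
ee_pos: [0.5161, 0.0343, 0.0203]
eef_rot: [-1.57, 0.072, -0.072]
contact_force: [0.5, 0.2, -0.3]
opening: 0.0485
```

Call:
play_rows([
  [0, -1, 0, 0, 0, 0],
  [0, -3, 0, 0, 0, 0],
  [0, -6, 0, 0, 0, 0],
  [0, -9, 0, 0, 0, 0],
  [0, -12, 0, 0, 0, 0],
  [0, -14, 0, 0, 0, 0],
  [0, -14, 0, 0, 0, 0],
])

```text
time_s: 12.95
ee_pos: [0.5169, 0.0342, 0.1621]
eef_rot: [-1.57, 0.069, -0.075]
contact_force: [1.0, -0.1, -0.2]
opening: 0.0487
```

```bash
python3 - <<'E'
from h import *
c=cams.calibration("wrist")
b=cams.read_camera("wrist")[:,:,::-1];cv2.imwrite("pics/w7.png",b)
print(proj(c,[*tray(0,.081),.017]),proj(c,[*tray(-.085,.081),.017]))
print("fin behind: tcp tray(0,-.16)");plan([*tray(0,-.165),.16],84.7)
E
```

```text
[256.32175282 173.7301856 ] [256.35424707  87.41818051]
fin behind: tcp tray(0,-.16)
t 13.0 pos [0.5162 0.0342 0.1608] q6 -1.561 open 0.04862404432598705 F [-0.1 -0.7 -0.2]
shift cm [ -0.07   0.08 -24.76]
turn deg [-0.    0.03  0.09]
turn deg [ 1.4000e-01 -1.7997e+02  0.0000e+00]
```

View pics/w7.png

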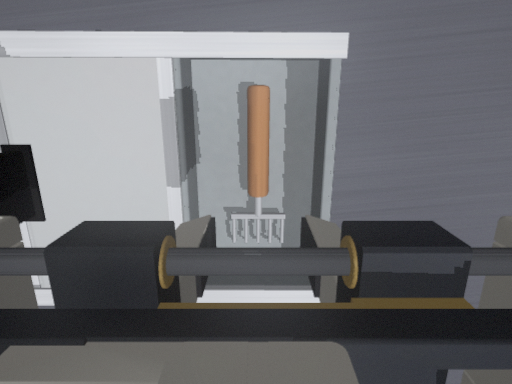

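The rake lies flat in the middle of the well, with the handle end at (259,87) against a predicted (256,87). Now I'll close the fingers and go behind the fin.

Call:
play_rows([
  [0, 0, -3, 0, 0, 0],
  [0, 0, -8, 0, 0, 0],
  [0, 0, -13, 0, 0, 0],
  [0, 0, -18, 0, 0, 0],
  [-0.3, 0, -22, 0, 0, 0],
  [-0.5, 0, -24.8, 0, 0, 0],
  [-0.5, 0, -24.8, 0, 0, 0],
  [-0.5, 0, -24.8, 0, 0, 0],
  [-0.5, 0, -24.8, 0, 0, 0],
], grip=255, squeeze=40)

```text
time_s: 14.12
ee_pos: [0.4883, -0.2111, 0.1599]
eef_rot: [-1.569, 0.072, -0.071]
contact_force: [-0.7, 0.4, 0.4]
opening: 0.0004
```

```bash
python3 - <<'E'
from h import *
s=bot.read_state();print(totray(s["ee_pos"]))
plan([*tray(-.004,-.165),.078],84.7)
c=cams.calibration("wrist")
b=cams.read_camera("wrist")[:,:,::-1];cv2.imwrite("pics/w8.png",b)
print(proj(c,[*tray(0,-.127),.101]),proj(c,[*tray(-.03,-.127),.101]))
b=cams.read_camera("scene")[:,:,::-1];cv2.imwrite("pics/s8.png",cv2.resize(b[130:290,150:350],None,fx=4,fy=4)[:600])
E
```

```text
[-0.00457375 -0.16420155]
t 14.125 pos [ 0.4883 -0.2111  0.1599] q6 -2.033 open 0.0003813236026457883 F [-0.7  0.4  0.4]
shift cm [ 0.06  8.19 -0.09]
turn deg [-0.04  0.1  -0.03]
turn deg [-5.000e-02 -1.799e+02  6.000e-02]
[306.65941704 208.14730111] [308.54954468 169.70535204]
```

View pics/w8.png

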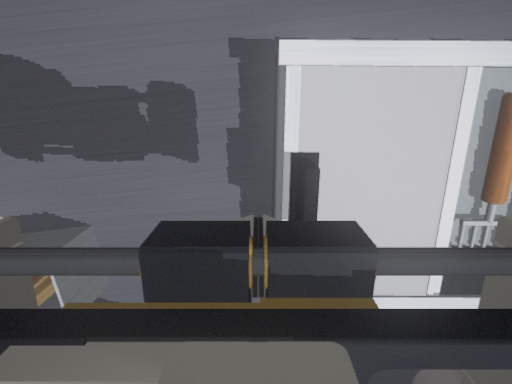

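View pics/s8.png

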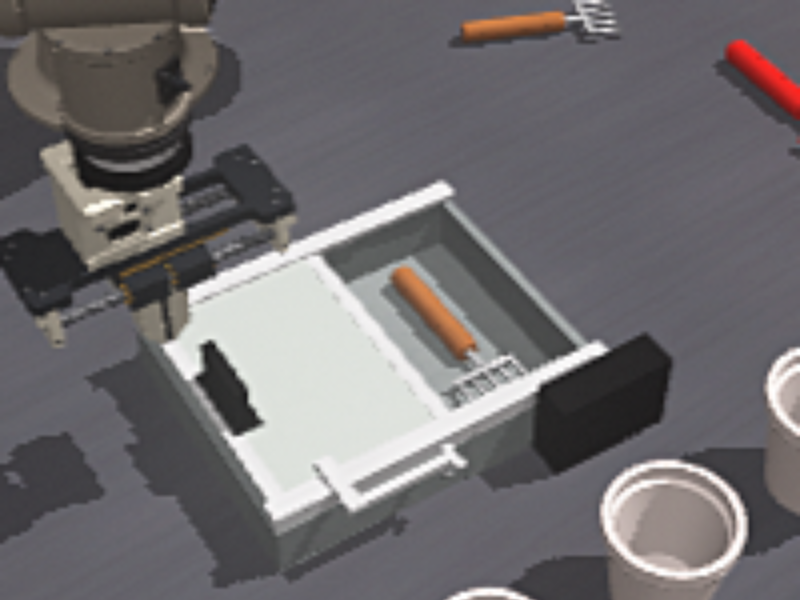

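Call:
play_rows([
  [0, 2, 0, 0, 0, 0],
  [0, 4, 0, 0, 0, 0],
  [0, 5.5, 0, 0, 0, 0],
  [0, 6.5, 0, 0, 0, 0],
  [0, 7, 0, 0, 0, 0],
  [0, 7.4, 0, 0, 0, 0],
  [0, 7.4, 0, 0, 0, 0],
])

```text
time_s: 15.1
ee_pos: [0.4883, -0.2123, 0.0863]
eef_rot: [-1.57, 0.072, -0.072]
contact_force: [-1.0, -0.3, -0.0]
opening: 0.0004
```

```bash
python3 - <<'E'
from h import *
s=bot.read_state();print(s["time_s"],totray(s["ee_pos"]),s["ee_pos"][2],s["contact_force"])
b=cams.read_camera("scene")[:,:,::-1];cv2.imwrite("pics/s9.png",cv2.resize(b[170:270,160:290],None,fx=6,fy=6,interpolation=cv2.INTER_CUBIC))
b=cams.read_camera("wrist")[:,:,::-1];cv2.imwrite("pics/w9.png",b)
E
```

```text
15.1 [-0.00445313 -0.16540196] 0.08625310022554522 [-0.99753105 -0.3296287  -0.04518098]
```

View pics/s9.png

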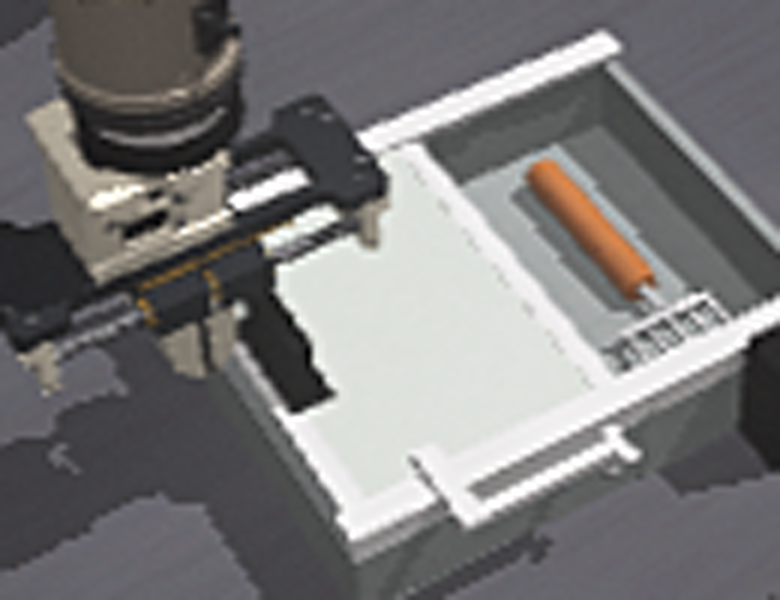

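View pics/w9.png

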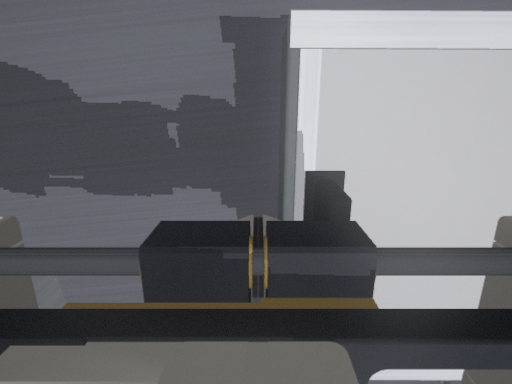

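Call:
play_rows([
  [0, 0, 0.5, 0, 0, 0],
  [0, 0, 1.0, 0, 0, 0],
  [0, 0, 1.4, 0, 0, 0],
  [0, 0, 1.7, 0, 0, 0],
  [0, 0, 2.0, 0, 0, 0],
  [0, 0, 2.3, 0, 0, 0],
  [0, 0, 2.6, 0, 0, 0],
  [0, 0, 3.0, 0, 0, 0],
  [0, 0, 3.4, 0, 0, 0],
  [0, 0, 3.8, 0, 0, 0],
  [0, 0, 4.2, 0, 0, 0],
])

```text
time_s: 16.58
ee_pos: [0.4922, -0.1701, 0.0862]
eef_rot: [-1.57, 0.072, -0.072]
contact_force: [0.8, -1.8, 1.2]
opening: 0.0002
```

```bash
python3 - <<'E'
from h import *
s=bot.read_state();print(s["time_s"],totray(s["ee_pos"]),s["ee_pos"][2],s["contact_force"])
b=cams.read_camera("scene")[:,:,::-1];cv2.imwrite("pics/s10.png",cv2.resize(b[170:270,160:290],None,fx=6,fy=6,interpolation=cv2.INTER_CUBIC))
b=cams.read_camera("wrist")[:,:,::-1];cv2.imwrite("pics/w10.png",b)
E
```

```text
16.575 [-0.00445794 -0.12308569] 0.08620842969027438 [ 0.80648741 -1.83717132  1.19227158]
```

View pics/s10.png

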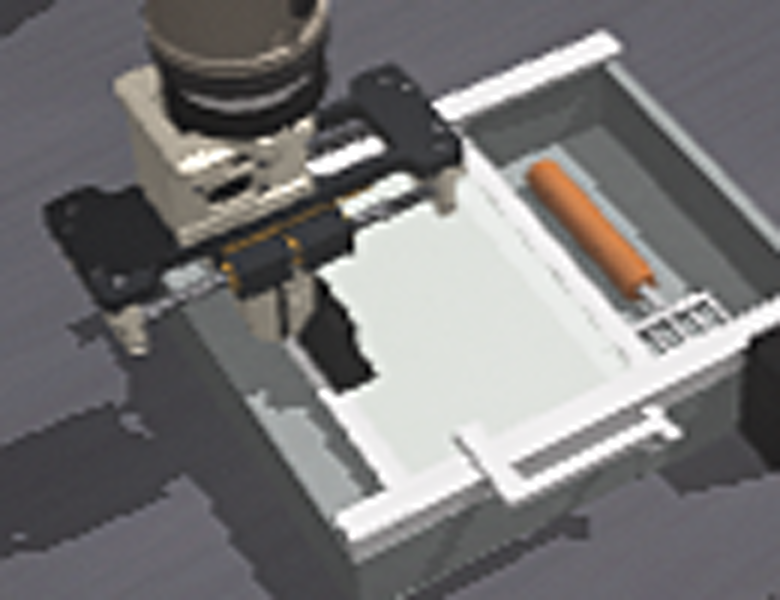

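View pics/w10.png

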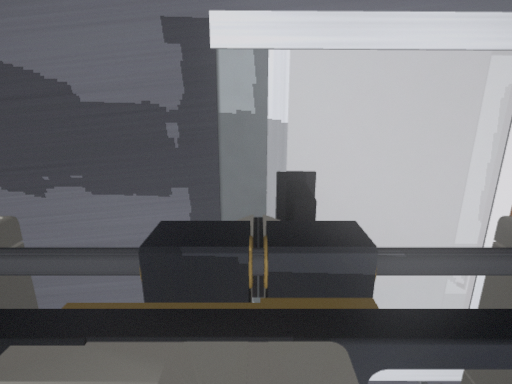

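```bash
python3 - <<'E'
from h import *
c=cams.calibration("wrist");print(totray(pt(c,276.5,185,.101)),totray(pt(c,316,185,.101)))
E
```

```text
[-0.03861615 -0.1137547 ] [-0.03865516 -0.09436337]
```

Contact is confirmed: the force is about 1.8 N and the fin has moved about 21 mm. I'll continue through the free travel.

Call:
play_rows([
  [0, 0, 0.4, 0, 0, 0],
  [0, 0, 0.8, 0, 0, 0],
  [0, 0, 1.2, 0, 0, 0],
  [0, 0, 1.6, 0, 0, 0],
  [0, 0, 2.0, 0, 0, 0],
  [0, 0, 2.4, 0, 0, 0],
  [0, 0, 2.8, 0, 0, 0],
  [0, 0, 3.2, 0, 0, 0],
  [0, 0, 3.6, 0, 0, 0],
  [0, 0, 4.0, 0, 0, 0],
  [0, 0, 4.4, 0, 0, 0],
  [0, 0, 4.7, 0, 0, 0],
  [0, 0, 4.7, 0, 0, 0],
])

```text
time_s: 18.3
ee_pos: [0.4964, -0.1232, 0.0862]
eef_rot: [-1.569, 0.072, -0.072]
contact_force: [-0.7, 0.2, 0.3]
opening: 0.0004
```

Call:
play_rows([
  [0, 0, 0.2, 0, 0, 0],
  [0, 0, 0.4, 0, 0, 0],
  [0, 0, 0.6, 0, 0, 0],
  [0, 0, 0.8, 0, 0, 0],
])

```text
time_s: 18.8
ee_pos: [0.4972, -0.1156, 0.0862]
eef_rot: [-1.57, 0.072, -0.072]
contact_force: [0.3, -1.2, -0.1]
opening: 0.0007
```

Call:
play_rows([
  [0, 0, 0.2, 0, 0, 0],
  [0, 0, 0.4, 0, 0, 0],
  [0, 0, 0.6, 0, 0, 0],
  [0, 0, 0.8, 0, 0, 0],
])

```text
time_s: 19.3
ee_pos: [0.4979, -0.1076, 0.0862]
eef_rot: [-1.57, 0.072, -0.072]
contact_force: [0.5, -0.4, 0.1]
opening: 0.0005
```

Call:
play_rows([
  [0, 0, 0.2, 0, 0, 0],
  [0, 0, 0.4, 0, 0, 0],
  [0, 0, 0.6, 0, 0, 0],
  [0, 0, 0.8, 0, 0, 0],
])

```text
time_s: 19.8
ee_pos: [0.4987, -0.0996, 0.0862]
eef_rot: [-1.57, 0.072, -0.072]
contact_force: [0.4, -0.6, -1.2]
opening: 0.0003
```

Call:
play_rows([
  [0, 0, 0.2, 0, 0, 0],
  [0, 0, 0.4, 0, 0, 0],
  [0, 0, 0.6, 0, 0, 0],
  [0, 0, 0.8, 0, 0, 0],
])

```text
time_s: 20.3
ee_pos: [0.4994, -0.0917, 0.0862]
eef_rot: [-1.57, 0.072, -0.072]
contact_force: [0.8, -0.9, 0.1]
opening: 0.0004
```

Call:
play_rows([
  [0, 0, 0.2, 0, 0, 0],
  [0, 0, 0.4, 0, 0, 0],
  [0, 0, 0.6, 0, 0, 0],
  [0, 0, 0.8, 0, 0, 0],
])

```text
time_s: 20.8
ee_pos: [0.5001, -0.0836, 0.0862]
eef_rot: [-1.569, 0.072, -0.072]
contact_force: [-0.1, -1.7, -0.4]
opening: 0.0005
```

Call:
play_rows([
  [0, 0, 0.2, 0, 0, 0],
  [0, 0, 0.4, 0, 0, 0],
  [0, 0, 0.4, 0, 0, 0],
])

```text
time_s: 21.18
ee_pos: [0.5005, -0.0798, 0.0862]
eef_rot: [-1.57, 0.072, -0.072]
contact_force: [0.9, -2.2, 0.2]
opening: 0.0009
```

Call:
play_rows([
  [0, 0, 0.2, 0, 0, 0],
  [0, 0, 0.4, 0, 0, 0],
  [0, 0, 0.4, 0, 0, 0],
])

```text
time_s: 21.55
ee_pos: [0.5009, -0.0757, 0.0862]
eef_rot: [-1.569, 0.072, -0.072]
contact_force: [0.3, -2.0, -0.4]
opening: 0.0005
```

```bash
python3 - <<'E'
from h import *
s=bot.read_state();print(s["time_s"],totray(s["ee_pos"]),s["ee_pos"][2],s["contact_force"])
b=cams.read_camera("scene")[:,:,::-1];cv2.imwrite("pics/s11.png",cv2.resize(b[150:280,160:340],None,fx=4,fy=4,interpolation=cv2.INTER_CUBIC))
E
```

```text
21.55 [-0.00454577 -0.02825058] 0.08620693148956271 [ 0.25812924 -2.04356819 -0.36757434]
```

View pics/s11.png

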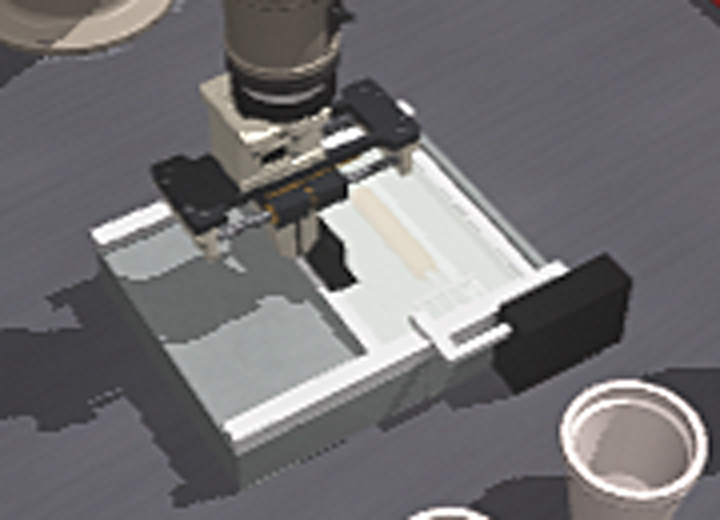

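The bar is entering the latch case and the force is about 2 N, so the seal is starting. The latch should be near y ≈ -0.04. Continuing slowly.

Call:
play_rows([
  [0, 0, 0.1, 0, 0, 0],
  [0, 0, 0.2, 0, 0, 0],
  [0, 0, 0.3, 0, 0, 0],
  [0, 0, 0.4, 0, 0, 0],
  [0, 0, 0.5, 0, 0, 0],
  [0, 0, 0.6, 0, 0, 0],
])

```text
time_s: 22.35
ee_pos: [0.5014, -0.0699, 0.0862]
eef_rot: [-1.57, 0.072, -0.072]
contact_force: [0.3, -3.5, -0.2]
opening: 0.0005
```

Call:
play_rows([
  [0, 0, 0.1, 0, 0, 0],
  [0, 0, 0.2, 0, 0, 0],
  [0, 0, 0.3, 0, 0, 0],
  [0, 0, 0.4, 0, 0, 0],
  [0, 0, 0.5, 0, 0, 0],
  [0, 0, 0.6, 0, 0, 0],
])

```text
time_s: 23.1
ee_pos: [0.502, -0.0639, 0.0862]
eef_rot: [-1.57, 0.072, -0.072]
contact_force: [1.1, -5.7, 0.2]
opening: 0.0006
```

Call:
play_rows([
  [0, 0, 0.1, 0, 0, 0],
  [0, 0, 0.2, 0, 0, 0],
  [0, 0, 0.3, 0, 0, 0],
  [0, 0, 0.4, 0, 0, 0],
])

```text
time_s: 23.6
ee_pos: [0.5024, -0.06, 0.0862]
eef_rot: [-1.57, 0.072, -0.072]
contact_force: [0.7, -6.2, 0.0]
opening: 0.0007
```

Call:
play_rows([
  [0, 0, 0.1, 0, 0, 0],
  [0, 0, 0.2, 0, 0, 0],
  [0, 0, 0.3, 0, 0, 0],
])

```text
time_s: 23.98
ee_pos: [0.5026, -0.0577, 0.0863]
eef_rot: [-1.571, 0.072, -0.072]
contact_force: [-0.4, -9.3, -0.8]
opening: 0.0002
```

Call:
play_rows([
  [0, 0, 0.1, 0, 0, 0],
  [0, 0, 0.2, 0, 0, 0],
  [0, 0, 0.3, 0, 0, 0],
])

```text
time_s: 24.35
ee_pos: [0.5029, -0.0551, 0.0863]
eef_rot: [-1.572, 0.072, -0.072]
contact_force: [-0.7, -10.5, 0.8]
opening: 0.0005
```

Call:
play_rows([
  [0, 0, 0.1, 0, 0, 0],
  [0, 0, 0.2, 0, 0, 0],
])

```text
time_s: 24.6
ee_pos: [0.503, -0.0533, 0.0863]
eef_rot: [-1.572, 0.072, -0.072]
contact_force: [-0.2, -11.8, 0.1]
opening: 0.0004
```

Call:
play_rows([
  [0, 0, 0.05, 0, 0, 0],
  [0, 0, 0.1, 0, 0, 0],
])

```text
time_s: 24.85
ee_pos: [0.5031, -0.0524, 0.0863]
eef_rot: [-1.572, 0.072, -0.072]
contact_force: [-1.1, -12.8, 0.3]
opening: 0.0008
```

Call:
play_rows([
  [0, 0, 0.05, 0, 0, 0],
  [0, 0, 0.05, 0, 0, 0],
])

```text
time_s: 25.1
ee_pos: [0.5032, -0.0519, 0.0863]
eef_rot: [-1.572, 0.072, -0.072]
contact_force: [-0.5, -11.8, 0.2]
opening: 0.0004
```

Call:
play_rows([
  [0, 0, 0.05, 0, 0, 0],
  [0, 0, 0.05, 0, 0, 0],
])

```text
time_s: 25.35
ee_pos: [0.5032, -0.0514, 0.0863]
eef_rot: [-1.572, 0.072, -0.072]
contact_force: [-0.1, -12.2, -0.4]
opening: 0.0001
```

Call:
play_rows([
  [0, 0, 0.05, 0, 0, 0],
  [0, 0, 0.05, 0, 0, 0],
])

```text
time_s: 25.6
ee_pos: [0.5033, -0.051, 0.0863]
eef_rot: [-1.572, 0.072, -0.072]
contact_force: [-0.4, -11.7, 1.0]
opening: 0.0004
```

Call:
play_rows([
  [0, 0, 0.05, 0, 0, 0],
  [0, 0, 0.05, 0, 0, 0],
])

```text
time_s: 25.85
ee_pos: [0.5033, -0.0505, 0.0863]
eef_rot: [-1.572, 0.072, -0.072]
contact_force: [-0.4, -12.2, -0.4]
opening: 0.0005
```

Call:
play_rows([
  [0, 0, 0.05, 0, 0, 0],
  [0, 0, 0.05, 0, 0, 0],
])

```text
time_s: 26.1
ee_pos: [0.5033, -0.05, 0.0863]
eef_rot: [-1.572, 0.072, -0.072]
contact_force: [-1.0, -12.5, -0.1]
opening: 0.0005
```

Call:
play_rows([
  [0, 0, 0.05, 0, 0, 0],
  [0, 0, 0.05, 0, 0, 0],
])

```text
time_s: 26.35
ee_pos: [0.5034, -0.0495, 0.0863]
eef_rot: [-1.572, 0.072, -0.072]
contact_force: [0.1, -12.4, -0.8]
opening: 0.0002
```

Call:
play_rows([
  [0, 0, 0.05, 0, 0, 0],
  [0, 0, 0.05, 0, 0, 0],
])

```text
time_s: 26.6
ee_pos: [0.5034, -0.0488, 0.0863]
eef_rot: [-1.572, 0.072, -0.072]
contact_force: [-0.4, -10.9, -0.7]
opening: 0.0004
```

Call:
play_rows([
  [0, 0, 0.05, 0, 0, 0],
  [0, 0, 0.05, 0, 0, 0],
])

```text
time_s: 26.85
ee_pos: [0.5035, -0.0482, 0.0863]
eef_rot: [-1.572, 0.072, -0.072]
contact_force: [-0.5, -10.2, -0.1]
opening: 0.0007
```

Call:
play_rows([
  [0, 0, 0.03, 0, 0, 0],
  [0, 0, 0.03, 0, 0, 0],
])

```text
time_s: 27.1
ee_pos: [0.5036, -0.0478, 0.0863]
eef_rot: [-1.571, 0.072, -0.072]
contact_force: [0.2, -10.4, -1.1]
opening: -0.0
```

Call:
play_rows([
  [0, 0, 0.03, 0, 0, 0],
  [0, 0, 0.03, 0, 0, 0],
])

```text
time_s: 27.35
ee_pos: [0.5036, -0.0475, 0.0863]
eef_rot: [-1.571, 0.072, -0.072]
contact_force: [-0.9, -10.0, -1.2]
opening: 0.0006
```

Call:
play_rows([
  [0, 0, 0.03, 0, 0, 0],
  [0, 0, 0.03, 0, 0, 0],
])

```text
time_s: 27.6
ee_pos: [0.5036, -0.0471, 0.0863]
eef_rot: [-1.571, 0.072, -0.072]
contact_force: [0.3, -9.7, -0.3]
opening: 0.0005
```

Call:
play_rows([
  [0, 0, 0.03, 0, 0, 0],
  [0, 0, 0.03, 0, 0, 0],
])

```text
time_s: 27.85
ee_pos: [0.5037, -0.0467, 0.0863]
eef_rot: [-1.571, 0.072, -0.072]
contact_force: [0.1, -9.6, -0.6]
opening: 0.0001
```

Call:
play_rows([
  [0, 0, 0, 0, 0, 0],
  [0, 0, 0, 0, 0, 0],
])

```text
time_s: 28.1
ee_pos: [0.5037, -0.0467, 0.0863]
eef_rot: [-1.571, 0.072, -0.072]
contact_force: [-0.4, -10.3, -1.3]
opening: 0.0
```

Now a gentle test: I'll back off 3 mm. If the guard is latched the force vanishes. If not, the spring follows with about 6 N.

Call:
play_rows([
  [0, 0, -0.1, 0, 0, 0],
  [0, 0, -0.2, 0, 0, 0],
  [0, 0, -0.3, 0, 0, 0],
  [0, 0, -0.3, 0, 0, 0],
])

```text
time_s: 28.6
ee_pos: [0.5034, -0.0491, 0.0862]
eef_rot: [-1.57, 0.072, -0.072]
contact_force: [-0.1, -7.0, -1.7]
opening: 0.0003
```

Call:
play_rows([
  [0, 0, -0.1, 0, 0, 0],
  [0, 0, -0.2, 0, 0, 0],
  [0, 0, -0.2, 0, 0, 0],
])

```text
time_s: 28.98
ee_pos: [0.5032, -0.0511, 0.0862]
eef_rot: [-1.57, 0.072, -0.072]
contact_force: [1.1, -6.5, 0.4]
opening: 0.0003
```

It is not latched; the spring followed. I'll go forward again and on past the previous point in fine steps, watching the force.

Call:
play_rows([
  [0, 0, 0.1, 0, 0, 0],
  [0, 0, 0.2, 0, 0, 0],
  [0, 0, 0.3, 0, 0, 0],
  [0, 0, 0.4, 0, 0, 0],
])

```text
time_s: 29.48
ee_pos: [0.5035, -0.0483, 0.0863]
eef_rot: [-1.572, 0.072, -0.072]
contact_force: [0.5, -13.2, 0.1]
opening: 0.0008
```

Call:
play_rows([
  [0, 0, 0.05, 0, 0, 0],
  [0, 0, 0.1, 0, 0, 0],
])

```text
time_s: 29.72
ee_pos: [0.5036, -0.0469, 0.0863]
eef_rot: [-1.571, 0.072, -0.072]
contact_force: [0.5, -9.6, -0.9]
opening: 0.0003
```

Call:
play_rows([
  [0, 0, 0.05, 0, 0, 0],
  [0, 0, 0.05, 0, 0, 0],
])

```text
time_s: 29.98
ee_pos: [0.5037, -0.0462, 0.0863]
eef_rot: [-1.571, 0.072, -0.072]
contact_force: [0.6, -10.3, -0.5]
opening: 0.0003
```

Call:
play_rows([
  [0, 0, 0.05, 0, 0, 0],
  [0, 0, 0.05, 0, 0, 0],
])

```text
time_s: 30.22
ee_pos: [0.5038, -0.0457, 0.0863]
eef_rot: [-1.571, 0.072, -0.072]
contact_force: [0.3, -8.8, -0.1]
opening: 0.0006
```

Call:
play_rows([
  [0, 0, 0.05, 0, 0, 0],
  [0, 0, 0.05, 0, 0, 0],
])

```text
time_s: 30.48
ee_pos: [0.5038, -0.0452, 0.0863]
eef_rot: [-1.571, 0.072, -0.072]
contact_force: [0.5, -9.5, 0.2]
opening: 0.0001
```

Call:
play_rows([
  [0, 0, 0.05, 0, 0, 0],
  [0, 0, 0.05, 0, 0, 0],
])

```text
time_s: 30.72
ee_pos: [0.5038, -0.0448, 0.0863]
eef_rot: [-1.571, 0.072, -0.072]
contact_force: [0.8, -8.7, -1.2]
opening: 0.0004
```

The 12–13 N bump at y ≈ -0.05 was not the latch. Carrying on in 0.5 mm steps.

Call:
play_rows([
  [0, 0, 0.05, 0, 0, 0],
  [0, 0, 0.1, 0, 0, 0],
])

```text
time_s: 30.98
ee_pos: [0.5039, -0.0439, 0.0863]
eef_rot: [-1.571, 0.072, -0.072]
contact_force: [0.6, -10.0, -0.9]
opening: 0.0003
```

Call:
play_rows([
  [0, 0, 0.05, 0, 0, 0],
  [0, 0, 0.1, 0, 0, 0],
])

```text
time_s: 31.22
ee_pos: [0.504, -0.0427, 0.0863]
eef_rot: [-1.571, 0.072, -0.072]
contact_force: [1.1, -8.2, 0.1]
opening: 0.0005
```

Call:
play_rows([
  [0, 0, 0.05, 0, 0, 0],
  [0, 0, 0.1, 0, 0, 0],
])

```text
time_s: 31.48
ee_pos: [0.5042, -0.0415, 0.0863]
eef_rot: [-1.571, 0.072, -0.072]
contact_force: [1.3, -7.3, -0.2]
opening: 0.0003
```

```bash
python3 - <<'E'
from h import *
s=bot.read_state();print(s["time_s"],totray(s["ee_pos"]),s["contact_force"])
b=cams.read_camera("scene")[:,:,::-1];cv2.imwrite("pics/s12.png",cv2.resize(b[150:280,160:340],None,fx=4,fy=4,interpolation=cv2.INTER_CUBIC))
b=cams.read_camera("wrist")[:,:,::-1];cv2.imwrite("pics/w12.png",b)
E
```

```text
31.475 [-0.00443106  0.00612252] [ 1.34948959 -7.32102748 -0.17481593]
```

View pics/s12.png

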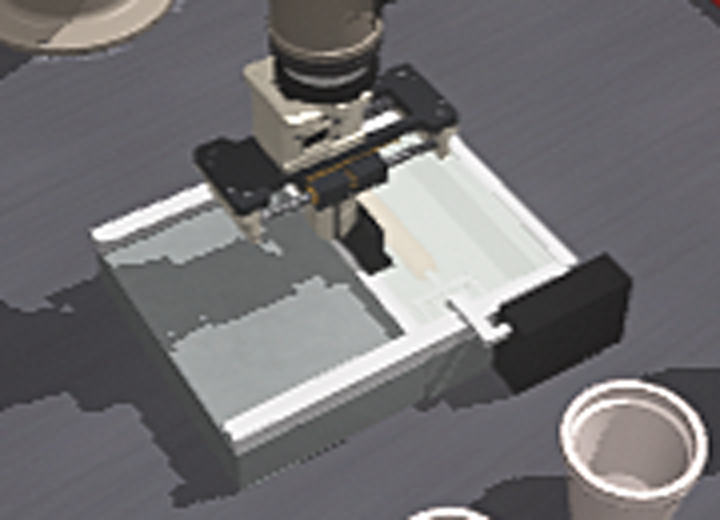

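View pics/w12.png

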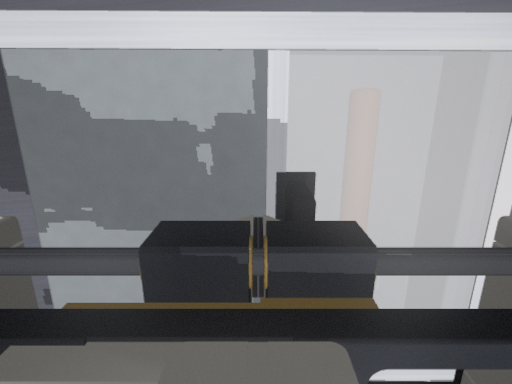

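The contact is unchanged, with the fin still at col 276. Continuing in fine steps.

Call:
play_rows([
  [0, 0, 0.05, 0, 0, 0],
  [0, 0, 0.05, 0, 0, 0],
])

```text
time_s: 31.82
ee_pos: [0.5042, -0.0406, 0.0862]
eef_rot: [-1.57, 0.072, -0.072]
contact_force: [1.4, -6.2, -0.5]
opening: 0.0003
```

Call:
play_rows([
  [0, 0, 0.05, 0, 0, 0],
  [0, 0, 0.05, 0, 0, 0],
])

```text
time_s: 32.08
ee_pos: [0.5043, -0.0399, 0.0862]
eef_rot: [-1.57, 0.072, -0.073]
contact_force: [1.9, -5.5, -1.4]
opening: 0.0002
```

Call:
play_rows([
  [0, 0, 0.05, 0, 0, 0],
  [0, 0, 0.05, 0, 0, 0],
])

```text
time_s: 32.33
ee_pos: [0.5043, -0.0397, 0.0863]
eef_rot: [-1.57, 0.072, -0.072]
contact_force: [1.0, -7.0, -1.0]
opening: 0.0002
```

Call:
play_rows([
  [0, 0, 0.03, 0, 0, 0],
  [0, 0, 0.03, 0, 0, 0],
])

```text
time_s: 32.58
ee_pos: [0.5043, -0.0395, 0.0862]
eef_rot: [-1.57, 0.072, -0.072]
contact_force: [0.8, -7.6, -1.4]
opening: 0.0002
```

Stiffness seems to be rising after a drop in force, so I'll test again by backing off 3 mm.

Call:
play_rows([
  [0, 0, -0.1, 0, 0, 0],
  [0, 0, -0.2, 0, 0, 0],
  [0, 0, -0.3, 0, 0, 0],
  [0, 0, -0.3, 0, 0, 0],
])

```text
time_s: 33.08
ee_pos: [0.5036, -0.0415, 0.0861]
eef_rot: [-1.569, 0.073, -0.072]
contact_force: [-0.3, 0.2, 0.3]
opening: 0.0001
```

The force is zero, so the guard no longer follows and is latched. I'll back off further, lift clear and check.

Call:
play_rows([
  [0, 0, -0.5, 0, 0, 0],
  [0, 0, -1.0, 0, 0, 0],
  [0, 0, -1.5, 0, 0, 0],
  [0, -1, -2.0, 0, 0, 0],
  [0, -4, -2.0, 0, 0, 0],
  [0, -8, -2.0, 0, 0, 0],
  [0, -12, -2.0, 0, 0, 0],
  [0, -12, -8, 0, 0, 0],
  [0, -12, -14, 0, 0, 0],
  [0, -12, -20, 0, 0, 0],
  [0, -12, -20, 0, 0, 0],
  [0, -12, -20, 0, 0, 0],
])

```text
time_s: 34.58
ee_pos: [0.4853, -0.2409, 0.2065]
eef_rot: [-1.569, 0.073, -0.073]
contact_force: [-0.4, 0.2, -0.6]
opening: 0.0005
```

```bash
python3 - <<'E'
from h import *
s=bot.read_state();print(s["time_s"],s["ee_pos"],s["contact_force"])
b=cams.read_camera("scene")[:,:,::-1];cv2.imwrite("pics/s13.png",cv2.resize(b[130:280,160:350],None,fx=4,fy=4,interpolation=cv2.INTER_CUBIC))
b=cams.read_camera("top")[:,:,::-1];cv2.imwrite("pics/t13.png",b);cv2.imwrite("pics/t13c.png",cv2.resize(b[120:250,150:340],None,fx=4,fy=4,interpolation=cv2.INTER_CUBIC))
E
```

```text
34.575 [ 0.48530946 -0.24090465  0.20645162] [-0.42866414  0.17180357 -0.638647  ]
```

View pics/s13.png

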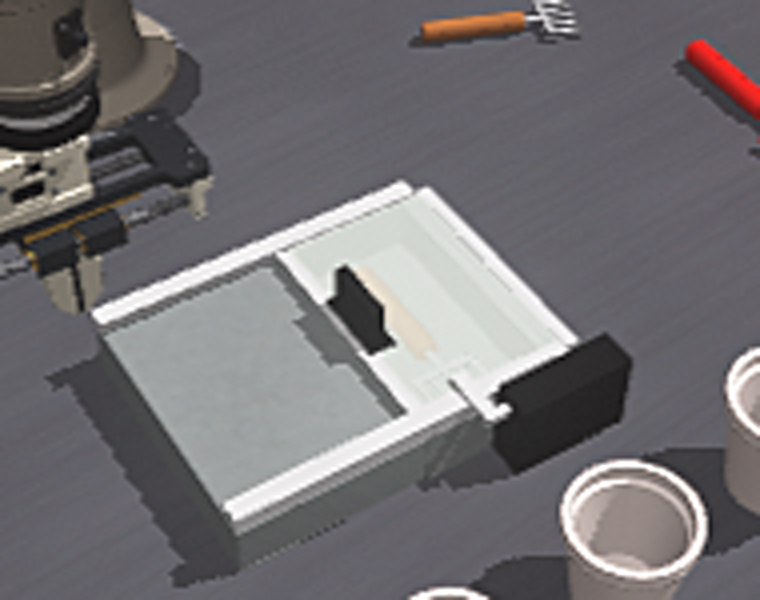

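View pics/t13c.png

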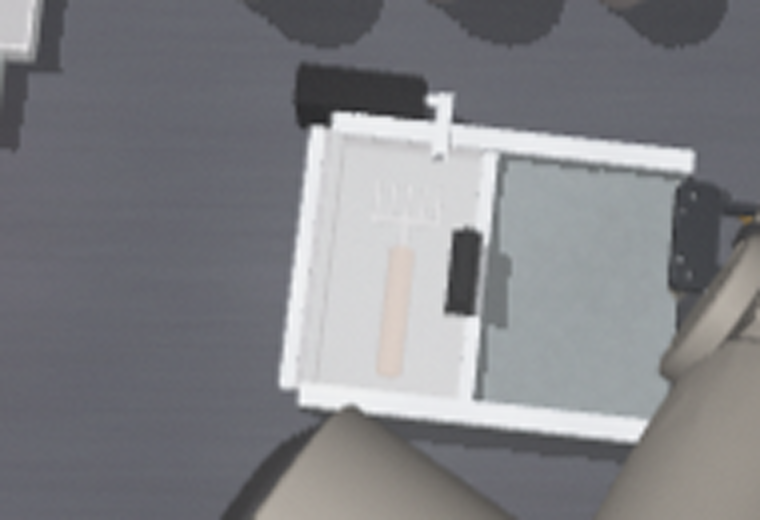

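View pics/t13.png

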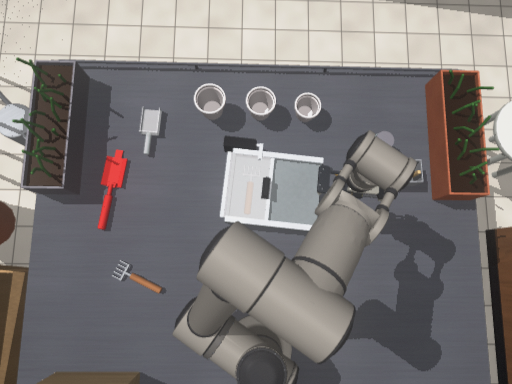

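The guard has stayed shut by itself since I let go. In the top crop the fin moved from (653,290) to (464,272), about 0.15 m. The rake lies flat under the clear plate, and the pots, trowel and scoop are where they were. Handing in.

```bash
python3 - <<'E'
from h import *
c=cams.calibration("top");f=lambda x,y:(x/4+150-.375,y/4+120-.375)
print(totray(pt(c,*f(464,271),.101)),totray(pt(c,*f(653,290),.101)))
print(bot.hand_in())
E
```

```text
[-0.00490929  0.02954918] [-0.00406643 -0.12106329]
the job is handed in; nothing more can be done
None
```

I put the right-hand rake flat in the middle of the well, then pushed the guard shut until it latched, and handed in at about 35 s of the 72 s.

**Final checks:**
- **Latch:** backing off 3 mm took the push force from 7.6 N to 0. The guard then stayed shut by itself after I pulled away. The top view puts its fin 151 mm from its starting point.
- **Rake:** it is seen lying flat under the clear plate near the middle of the well.
- **Force:** the highest push I read was about 13 N, well below the 24 N at which the guard counts as rammed. I only get a reading at the end of each move.
- **Bystanders:** the pots, trowel and scoop look unmoved in the top view. The feed jar and peg holder were partly hidden by the arm in the last picture, but I made no contact near them.

**What went wrong or disagreed:**
- **First grasp missed:** the fingers closed on nothing. The pictures showed the fingertips only about 4 mm ahead of the reported TCP, not the stated 25 mm. I regrasped lower and it held.
- **Guard force:** it peaked at 12–13 N about 10 mm before the end, and a back-off test there showed no latch. Pushing on, the force fell gradually to 5.5 N before stiffening, rather than dropping suddenly. So I take the latch as caught from the second back-off test and the guard holding, not from a distinct click.

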